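# Line up four lab containers by height on the display strip

## Task

Line the steel cup, the white-capped vial, the blue-capped dropper bottle and the amber bottle up in order of height on the four black pads of the strip, so that none hides another: the shortest on the pad next to the green post, then one on each pad, up to the tallest on the pad at the far end. Stand each upright in the middle of its pad, and do not knock any of them over on the way.

Things in the scene. Friction and masses are not known exactly. Their poses are not given: they have to be found in the camera images.
- steel_cup: Small polished steel cup, open at the top, 38 mm across and 30 mm high. Stands upright. Origin: centre of its underside, z axis up. 60 g (varies).
- vial: Slim clear screw-cap vial with a white cap, 13 mm across and 48 mm high (cap: top 12 mm). Stands upright, easily knocked over. Origin: centre of its underside, z axis up. 15 g (varies).
- dropper_bottle: White plastic dropper bottle with a blue cap: body 33 mm across up to about 40 mm, then a shoulder; cap about 20 mm across, 65 mm high in all. Stands upright. Origin: centre of its underside, z axis up. 35 g (varies).
- amber_bottle: Brown glass bottle with a white cap: body 56 mm across up to 76 mm, then the shoulder; cap 34 mm across from 96 to 118 mm; 118 mm high in all. Stands upright. Origin: centre of its underside, z axis up. 160 g (varies).
- pad_1: Matt black round rubber pad, 80 mm across and 3 mm thick, the rightmost (lowest y) as the robot sees it of a row of four, fixed on a bare aluminium strip (94 x 450 x 6 mm, lying on the desk; pads 100 mm apart, centre to centre). Origin: centre of the pad's underside, 6 mm above the desk, so the surface to stand things on is 3 mm above the origin, 9 mm above the desk. Its y axis runs along the row, its x axis across it. Fixed, same look as the other pads.
- pad_2: Matt black round rubber pad, 80 mm across and 3 mm thick, the second from the right of a row of four, fixed on a bare aluminium strip (94 x 450 x 6 mm, lying on the desk; pads 100 mm apart, centre to centre). Origin: centre of the pad's underside, 6 mm above the desk, so the surface to stand things on is 3 mm above the origin, 9 mm above the desk. Its y axis runs along the row, its x axis across it. Fixed, same look as the other pads.
- pad_3: Matt black round rubber pad, 80 mm across and 3 mm thick, the third from the right of a row of four, fixed on a bare aluminium strip (94 x 450 x 6 mm, lying on the desk; pads 100 mm apart, centre to centre). Origin: centre of the pad's underside, 6 mm above the desk, so the surface to stand things on is 3 mm above the origin, 9 mm above the desk. Its y axis runs along the row, its x axis across it. Fixed, same look as the other pads.
- pad_4: Matt black round rubber pad, 80 mm across and 3 mm thick, the leftmost (highest y) of a row of four, fixed on a bare aluminium strip (94 x 450 x 6 mm, lying on the desk; pads 100 mm apart, centre to centre). Origin: centre of the pad's underside, 6 mm above the desk, so the surface to stand things on is 3 mm above the origin, 9 mm above the desk. Its y axis runs along the row, its x axis across it. Fixed, same look as the other pads.
- green_post: Small round green post, 26 mm across and 22 mm high, fixed at one end of the strip, 58 mm beyond the centre of the last pad at that end (either end: it changes from start to start). It marks the short end of the row; the other end has a like post in grey. Origin: centre of its underside, 6 mm above the desk.
Not all that is in view belongs to the job. Leave any pink look-alike of the amber_bottle alone. Leave any red look-alike of the steel_cup alone.

How it is judged:
At the end, for the whole second after the job is handed in: Counted from the pad next to the green post: steel cup, vial, dropper bottle, amber bottle, each standing upright (within 0.1 rad) on its pad, centre within 15 mm of the pad's centre, released and at rest (angle between each of steel_cup, vial, dropper_bottle, amber_bottle's own z axis and vertical below 0.1 rad and linear speed of each of steel_cup, vial, dropper_bottle, amber_bottle below 0.02 m/s and ((horizontal distance between green_post and pad_1 below 0.1 m and horizontal distance between steel_cup and pad_1 below 0.015 m and z of steel_cup in the frame of pad_1 between -0.001 and 0.007 m and horizontal distance between vial and pad_2 below 0.015 m and z of vial in the frame of pad_2 between -0.001 and 0.007 m and horizontal distance between dropper_bottle and pad_3 below 0.015 m and z of dropper_bottle in the frame of pad_3 between -0.001 and 0.007 m and horizontal distance between amber_bottle and pad_4 below 0.015 m and z of amber_bottle in the frame of pad_4 between -0.001 and 0.007 m) or (horizontal distance between green_post and pad_4 below 0.1 m and horizontal distance between steel_cup and pad_4 below 0.015 m and z of steel_cup in the frame of pad_4 between -0.001 and 0.007 m and horizontal distance between vial and pad_3 below 0.015 m and z of vial in the frame of pad_3 between -0.001 and 0.007 m and horizontal distance between dropper_bottle and pad_2 below 0.015 m and z of dropper_bottle in the frame of pad_2 between -0.001 and 0.007 m and horizontal distance between amber_bottle and pad_1 below 0.015 m and z of amber_bottle in the frame of pad_1 between -0.001 and 0.007 m))); the robot touches nothing.
It fails at once if a container is knocked over (tilted more than 0.6 rad) (angle between any of steel_cup, vial, dropper_bottle, amber_bottle's own z axis and vertical above 0.6 rad).
It also fails if it takes over 128 s, if anything falls off the work surface, if the arm or the gripper's body presses on something with over 40 N, if the wrist force passes 120 N, or if a joint passes its speed limit or range.

## Robot

A 6-joint arm with a two-finger parallel gripper is mounted at the origin on a cart in front of the work surface, level with it; the furniture and walls round the work are solid. World frame = base frame: x ahead of the robot, y to its left, z up, the work surface at z = 0. Lengths are in m, angles in rad, forces in N, time in s.
With the tool pointing down it reaches from about 0.275 to 1 m from the base axis. Payload 8.4 kg.
Tool frame: the origin (TCP) lies between the finger pads; the fingertips stand 8 mm ahead of it and the grasp point (between the pads) lies 11 mm behind it; z points along the fingers, y is the line along which they close (so a half turn about z gives the same grasp; the last joint's range is limited). The gripper opens to 85 mm and grips with 20 to 120 N. Pads are 22 mm wide; open, the fingers measure 114 mm over their backs; the gripper's body (76 mm by 85 mm) begins 54 mm behind the grasp point. The pads swing forward as they close: fully open they stand 13 mm farther back than shut.
Start: joints at [-0.002, 0.353, 1.633, -0, 1.155, -0.002], TCP at [0.625, -0, 0.2] pointing down, gripper open.
Joint ranges: [-2.63, 2.63], [-0.92, 2.1], [0.06, 2.66], [-1.3, 4.44], [0, 2.69], [-3.02, 3.02]. Speed limits (rad/s): [2.22, 2.22, 2.79, 3.14, 3.14, 3.14].

## Interface

Orientations are given as a unit quaternion [w, x, y, z].
In Python, from bench import arm gives the robot as it stands. The module is installed in compiled form; this text tells all that it offers. Calls block until the motion is done:
- arm.move_ptp(position, orientation): joint-space move of the TCP to a pose.
- arm.move_l(position, max_speed=0.15, rot=None): straight line of the TCP; rot=None keeps the orientation; max_speed is the mean speed in m/s.
- arm.move_joints(angles): joint-space move.
- arm.move_gripper(opening, f_grip=None): opening from 0.0 (shut) to 1.0 (fully open); f_grip is the grip in N (None keeps the last); returns when the fingers have stopped.
- arm.pause(seconds).
- arm.solve_ik(position, orientation): joint angles nearest the present ones, or None.
- arm.grab_frame(name): name is "scene" or "side" or "wrist"; returns the picture (420x560x3 uint8, blue, green, red); there is no depth.
- arm.calibration(name): a dict with "fovy" (degrees; the focal length in pixels is half the picture's height over the tangent of half this angle, whatever the lens; pixels are square), "cx", "cy" (the principal point, pixels), "cam_to_world" (4x4, takes a point from camera to world coordinates); the wrist camera has in their place "T_tool_cam" (4x4, takes a point from camera to tool coordinates, whose origin is the TCP and whose axes are the flange's). Camera axes: x right, y down, z forward; pixel columns grow to the right and rows downward; lengths in m; the calibration is good to about 2 mm. The wrist camera is an equidistant fisheye: a pixel r from the principal point sees the ray r / f radians off the axis. A picture is of the moment at which its call begins: read the wrist's pose just before it. calibration takes no time and is no camera call.
A pose or a line that the arm cannot do raises arm.IKError and nothing moves.
- arm.job_done(): hands the job in; it is judged then, once.
Readings, each from a call of its own:
- arm.get_time_s(): time.
- arm.get_q(): joint angles.
- arm.get_qvel(): joint speeds.
- arm.get_joint_torque(): joint torques, N m.
- arm.get_tool_pos(): TCP position.
- arm.get_tcp_rot(): TCP orientation.
- arm.get_force(): force on the tool from outside, world axes, zero at the start.
- arm.get_torque(): the same for the moment, N m.
- arm.get_grip_width(): opening from 0.0 (shut) to 1.0 (fully open).
- arm.get_grip_force(): force on a finger pad.
Only numpy, scipy, OpenCV 4.12 (cv2) and the standard library are available. Lean on these libraries where they do the work, as an engineer would, in place of code of your own. Each camera call takes 0.05 s, during which the arm holds its last target. There are 200 camera calls.

## Working session

There is one attempt and no reset: what is moved stays moved. The work goes in short steps, each a Python script; the robot and the scene stay as the last script left them, time stands still between calls to the robot, and variables do not carry over. Pictures are saved under pics/ and viewed, at most 14 in all, crops included, and the job is handed in when it is done.

```bash
mkdir -p pics; python3 - <<'E'
from bench import arm
import cv2
for n in("scene","side","wrist"):
    c=arm.calibration(n); print(n,{k:(v if not hasattr(v,'shape') else v.round(4).tolist()) for k,v in c.items()})
    cv2.imwrite(f"pics/{n}0.png",cv2.resize(arm.grab_frame(n),(800,600),interpolation=cv2.INTER_CUBIC))
print(arm.get_tcp_rot(),arm.get_tool_pos())
E
```

```text
scene {'fovy': 44.73520988289833, 'cx': 284.92774525546486, 'cy': 213.61728846183615, 'cam_to_world': [[0.6569, -0.5502, 0.5155, -0.1375], [-0.7538, -0.4677, 0.4615, -0.4807], [-0.0128, -0.6918, -0.722, 0.915], [0.0, 0.0, 0.0, 1.0]]}
side {'fovy': 45.936117252686564, 'cx': 276.62343573568234, 'cy': 217.25785933589594, 'cam_to_world': [[0.7006, -0.4891, 0.5196, -0.154], [-0.7135, -0.4724, 0.5175, -0.5327], [-0.0077, -0.7332, -0.6799, 0.8464], [0.0, 0.0, 0.0, 1.0]]}
wrist {'fovy': 65.70646984690485, 'cx': 280.77601880488413, 'cy': 208.58042758883056, 'T_tool_cam': [[-0.0004, -0.9615, -0.2749, 0.0694], [1.0, -0.0004, -0.0001, -0.0009], [0.0, -0.2749, 0.9615, -0.1752], [0.0, 0.0, 0.0, 1.0]]}
[-3.80757193e-04  7.07121505e-01  7.07091852e-01 -3.80316624e-04] [ 6.24608702e-01 -4.83270008e-06  1.99517810e-01]
```

View pics/scene0.png

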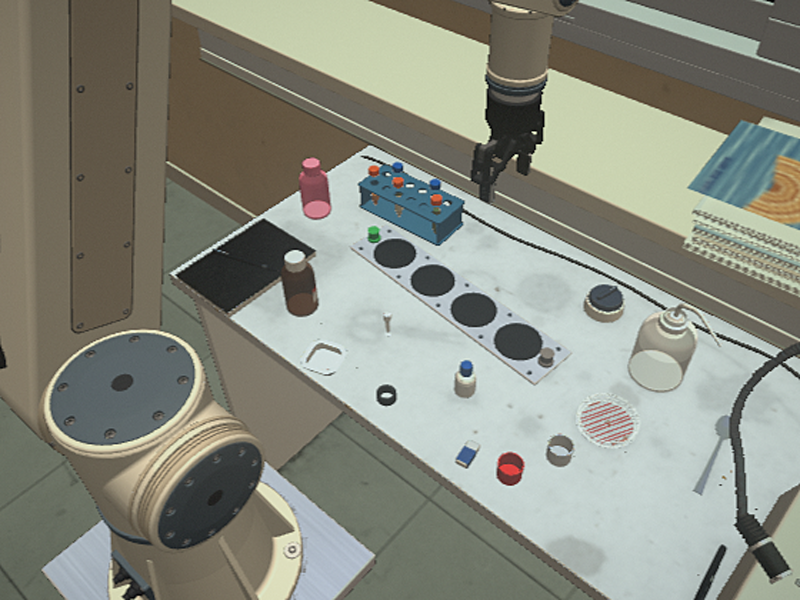

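View pics/side0.png

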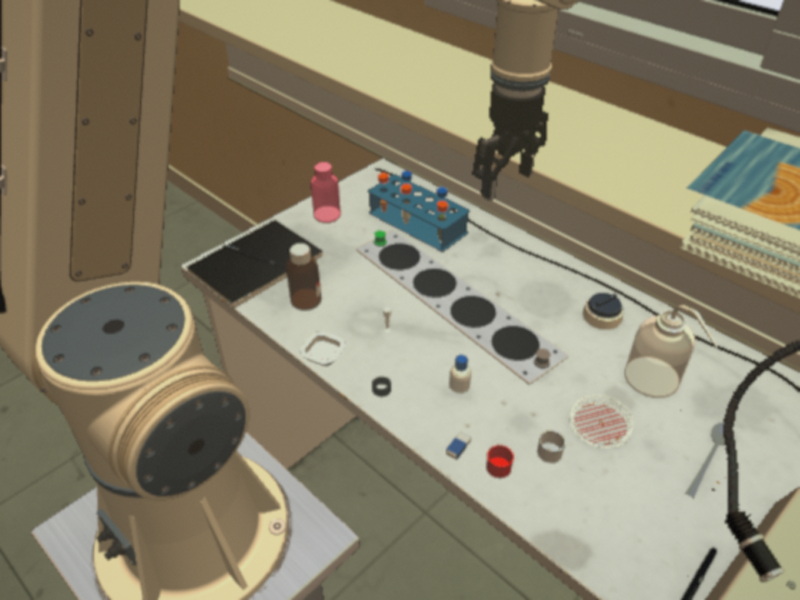

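View pics/wrist0.png

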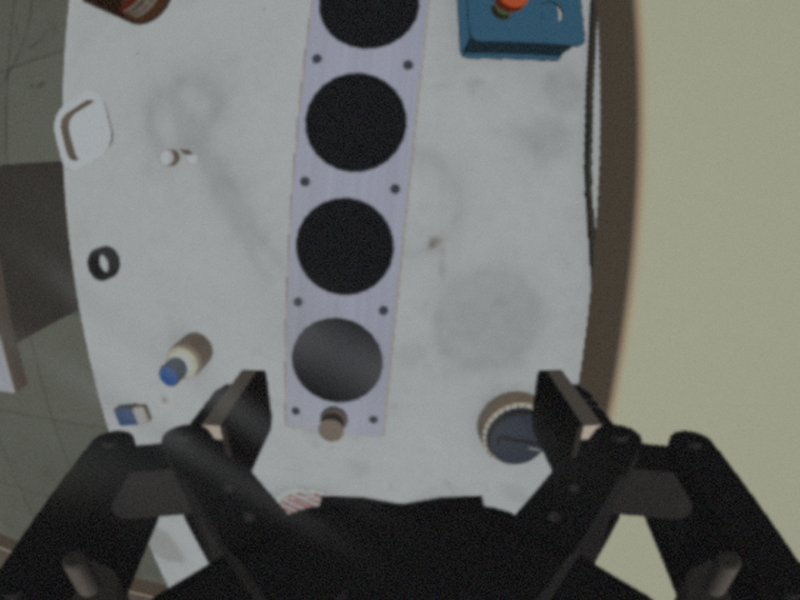

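Scene view, 800x600 pixels: the green post is at (373,234), the high-y end, and the grey post at (547,355), so pad_4 is the short end. There are two cup candidates, red (510,468) and steel grey (560,450), and the grey one fits. There are two large bottles, pink (315,188) and brown (298,285), and the brown one fits. The vial is at (388,322) and the dropper at (465,380). I'll confirm the candidates in one crop and get rough positions.

```bash
cat > h.py <<'E'
from bench import arm
import numpy as np, cv2
from scipy.spatial.transform import Rotation as R
def ray(name,u,v,T=None):
    c=arm.calibration(name); f=210/np.tan(np.radians(c["fovy"])/2)
    x,y=u-c["cx"],v-c["cy"]
    if name=="wrist":
        r=np.hypot(x,y); t=r/f; d=np.array([x/r*np.sin(t),y/r*np.sin(t),np.cos(t)]); M=T@c["T_tool_cam"]
    else: d=np.array([x/f,y/f,1]); M=c["cam_to_world"]
    return M[:3,3],M[:3,:3]@d
def at(name,u,v,z,T=None):
    o,d=ray(name,u,v,T); return (o+d*(z-o[2])/d[2])
def tcp():
    q=np.array(arm.get_tcp_rot()); T=np.eye(4)
    T[:3,:3]=R.from_quat(q[[1,2,3,0]]).as_matrix(); T[:3,3]=arm.get_tool_pos(); return T
def down(yaw):
    # tool z down, tool y axis pointing at angle yaw in the world xy-plane
    y=np.array([np.cos(yaw),np.sin(yaw),0]); z=np.array([0,0,-1.]); x=np.cross(y,z)
    q=R.from_matrix(np.c_[x,y,z]).as_quat(); return [q[3],q[0],q[1],q[2]]
E
python3 - <<'E'
from h import *
T=tcp(); print(T.round(3).tolist())
k=0.7
P={"amber cap":(294,257,.118),"vial cap":(389,316,.048),"drop cap":(466,365,.065),"cup rim":(560,441,.030),"red rim":(511,459,.03),"pad4":(395,254,.009),"pad3":(433,281,.009),"pad2":(474,310,.009),"pad1":(519,342,.009),"green":(374,230,.028),"pinkcap":(311,163,.118),"flask":(663,365,0),"rackfront":(440,240,0)}
for n,(u,v,z) in P.items(): print(n,at("scene",u*k,v*k,z).round(3))
S={"amber cap":(301,250,.118),"vial cap":(388,311,.048),"drop cap":(461,360,.065),"cup rim":(551,438,.030),"pad4":(400,257,.009),"pad3":(435,283,.009),"pad2":(473,312,.009),"pad1":(516,343,.009)}
for n,(u,v,z) in S.items(): print("side",n,at("side",u*k,v*k,z).round(3))
W={"vial cap":(170,157,.048),"drop cap":(174,373,.065),"pad3":(356,122,.009),"pad2":(345,246,.009),"pad1":(338,360,.009)}
for n,(u,v,z) in W.items(): print("wrist",n,at("wrist",u*k,v*k,z,T).round(3))
im=arm.grab_frame("scene")
a=cv2.resize(im[100:235,190:325],(400,400),interpolation=cv2.INTER_CUBIC);b=cv2.resize(im[240:350,310:420],(400,400),interpolation=cv2.INTER_CUBIC)
cv2.imwrite("pics/c.png",np.hstack([a,b]))
E
```

```text
[[0.0, 1.0, -0.001, 0.625], [1.0, -0.0, 0.0, -0.0], [0.0, -0.001, -1.0, 0.2], [0.0, 0.0, 0.0, 1.0]]
amber cap [0.394 0.24  0.118]
vial cap [0.444 0.08  0.048]
drop cap [ 0.433 -0.086  0.065]
cup rim [ 0.434 -0.256  0.03 ]
red rim [ 0.364 -0.221  0.03 ]
pad4 [0.594 0.201 0.009]
pad3 [0.584 0.102 0.009]
pad2 [0.575 0.004 0.009]
pad1 [ 0.565 -0.096  0.009]
green [0.603 0.261 0.028]
pinkcap [0.593 0.407 0.118]
flask [ 0.681 -0.296  0.   ]
rackfront [0.686 0.169 0.   ]
side amber cap [0.399 0.239 0.118]
side vial cap [0.447 0.082 0.048]
side drop cap [ 0.434 -0.086  0.065]
side cup rim [ 0.433 -0.257  0.03 ]
side pad4 [0.598 0.202 0.009]
side pad3 [0.588 0.104 0.009]
side pad2 [0.577 0.005 0.009]
side pad1 [ 0.568 -0.095  0.009]
wrist vial cap [0.449 0.087 0.048]
wrist drop cap [ 0.441 -0.082  0.065]
wrist pad3 [0.589 0.107 0.009]
wrist pad2 [0.579 0.008 0.009]
wrist pad1 [ 0.569 -0.091  0.009]
```

View pics/c.png

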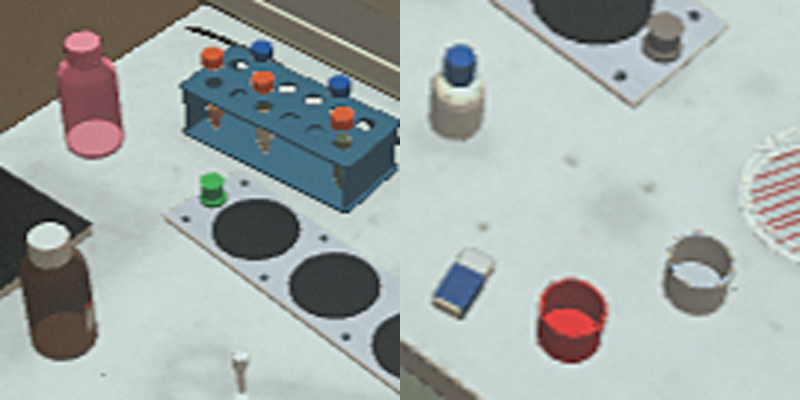

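The crop confirms it: the brown bottle with the white cap and the grey steel cup are the targets, and the pink and red ones are look-alikes. Next I'll hover over each target and pad with the same tool yaw, so any hand-eye bias cancels, and refine the positions.

```bash
cat > s.py <<'E'
from h import *
import json
def proj(p,T):
    c=arm.calibration("wrist"); f=210/np.tan(np.radians(c["fovy"])/2)
    q=np.linalg.inv(T@c["T_tool_cam"])@np.r_[p,1]; t=np.arctan2(np.hypot(q[0],q[1]),q[2]); n=np.hypot(q[0],q[1])
    return c["cx"]+f*t*q[0]/n, c["cy"]+f*t*q[1]/n
P={"cup":(.436,-.255,.03),"dropper":(.437,-.084,.065),"vial":(.446,.083,.048),"amber":(.396,.24,.118),
"pad4":(.597,.203,.009),"pad3":(.587,.105,.009),"pad2":(.577,.006,.009),"pad1":(.567,-.094,.009)}
Y=down(0.0); tiles=[];out={}
for n,p in P.items():
    arm.move_ptp([p[0],p[1],.2],Y); arm.pause(.2); T=tcp(); im=arm.grab_frame("wrist")
    u,v=proj(p,T); cu,cv=int(u)-50,int(v)-50; cu=max(0,cu);cv=max(0,cv)
    t=cv2.resize(im[cv:cv+100,cu:cu+100],(200,200),interpolation=cv2.INTER_CUBIC)
    d=out[n]={"T":T.tolist(),"o":(cu,cv),"z":p[2]}
    if n[:3]=="pad":
        m=(im.max(2)<70).astype(np.uint8)
        k,l,s,c=cv2.connectedComponentsWithStats(cv2.morphologyEx(m,cv2.MORPH_OPEN,np.ones((5,5)))); i=l[int(v),int(u)]
        x=at("wrist",*c[i],.009,T); d["pos"]=x.tolist(); print(n,x.round(4),s[i],c[i].round(1)); 
        cv2.circle(t,tuple(int(q) for q in (c[i]-[cu,cv])*2),2,(0,0,255),-1)
    cv2.imwrite(f"pics/w_{n}.png",im); tiles.append(t)
json.dump(out,open("o.json","w"))
cv2.imwrite("pics/m.png",np.vstack([np.hstack(tiles[:4]),np.hstack(tiles[4:])])); print(arm.get_time_s())
E
python3 s.py
```

```text
pad4 [0.5975 0.2075 0.009 ] [ 250  143   67   66 3476] [283.1 175.6]
pad3 [0.5875 0.1078 0.009 ] [ 249  145   67   66 3485] [281.9 177.4]
pad2 [0.5774 0.0085 0.009 ] [ 249  145   67   66 3514] [281.8 177.8]
pad1 [ 0.5673 -0.091   0.009 ] [ 249  145   67   66 3511] [281.7 177.4]
7.8083
```

View pics/m.png

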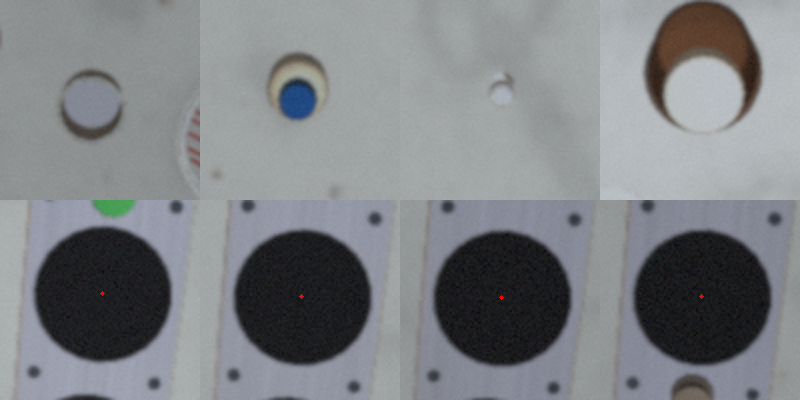

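```bash
cat > g.py <<'E'
from h import *
import json,sys
o=json.load(open("o.json")); Y=down(0.0)
px={"cup":(92,107),"dropper":(98,100),"vial":(101,94),"amber":(104,92)}
def loc(n):
    d=o[n]; u,v=px[n]; return at("wrist",d["o"][0]+u/2,d["o"][1]+v/2,d["z"],np.array(d["T"]))[:2]
def go(n,pad,gz,w0,w1,F):
    a=loc(n); b=np.array(o[pad]["pos"])[:2]; z=gz-.011; print(n,a.round(4),"->",b.round(4))
    arm.move_gripper(w0,F); arm.move_ptp([*a,.2],Y); arm.move_l([*a,z],.12); 
    print("f",arm.get_force().round(1) if hasattr(arm.get_force(),'round') else arm.get_force())
    arm.move_gripper(0,F); print("grip",arm.get_grip_width(),arm.get_grip_force())
    arm.move_l([*a,z+.1],.12); print("lifted",arm.get_grip_width(),arm.get_grip_force())
    arm.move_l([*b,z+.1],.18); arm.pause(.2); arm.move_l([*b,z+.0105],.08); arm.pause(.3)
    print("tcp",np.round(arm.get_tool_pos(),4),"f",np.round(arm.get_force(),1))
    arm.move_gripper(w1); arm.pause(.2); arm.move_l([*b,.2],.15); print("t",arm.get_time_s())
E
python3 - <<'E'
from g import *
print({n:loc(n).round(4) for n in px})
go("cup","pad4",.023,.7,.65,30)
cv2.imwrite("pics/cup_w.png",arm.grab_frame("wrist"))
E
```

```text
{'cup': array([ 0.4306, -0.2587]), 'dropper': array([ 0.4355, -0.0835]), 'vial': array([0.4459, 0.0871]), 'amber': array([0.3974, 0.2437])}
cup [ 0.4306 -0.2587] -> [0.5975 0.2075]
f [ 0.2 -0.6  0.2]
grip -0.0007131090758659287 0.0
lifted 0.004633983099347462 0.0
tcp [0.5977 0.2075 0.0228] f [ 0.5  0.  -0.3]
t 19.1167
```

View pics/cup_w.png

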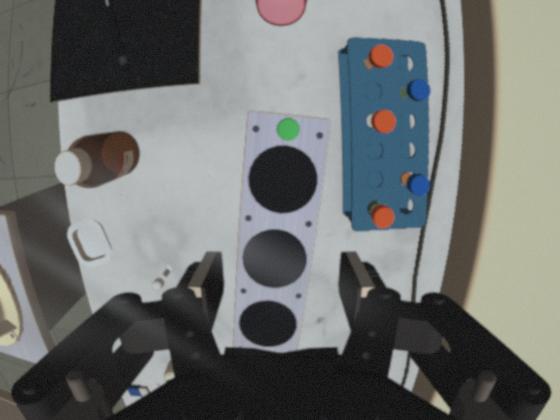

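The gripper closed on nothing, so the cup grasp missed. I'll look at where the cup is now.

```bash
python3 - <<'E'
from g import *
im=arm.grab_frame("scene"); arm.move_ptp([.4306,-.2587,.2],Y); arm.pause(.2); w=arm.grab_frame("wrist"); 
cv2.imwrite("pics/d.png",np.hstack([cv2.resize(im[240:350,310:420],(400,400)),cv2.resize(w,(400,300))[:, :].copy() if 0 else cv2.copyMakeBorder(cv2.resize(w,(400,300)),0,100,0,0,cv2.BORDER_CONSTANT)]))
print(np.round(arm.get_tool_pos(),4))
T=tcp()
for z in(.1,.01):
  for dz in (0,): pass
E
```

```text
[ 0.431  -0.2583  0.1999]
```

View pics/d.png

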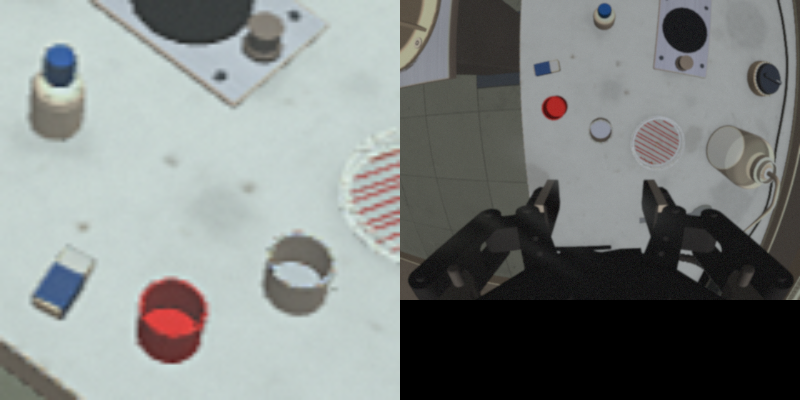

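```bash
python3 - <<'E'
from g import *
arm.move_gripper(.7)
arm.move_l([.4306,-.2587,.06],.15); arm.pause(.3)
T=tcp();print(T.round(3).tolist(), arm.get_time_s())
im=arm.grab_frame("scene");w=arm.grab_frame("wrist")
def ps(name,p):
    c=arm.calibration(name);f=210/np.tan(np.radians(c["fovy"])/2);q=np.linalg.inv(c["cam_to_world"])@np.r_[p,1];return int(c["cx"]+f*q[0]/q[2]),int(c["cy"]+f*q[1]/q[2])
p=ps("scene",T[:3,3]);print(p);cv2.circle(im,p,1,(0,0,255),-1)
cv2.imwrite("pics/e.png",np.hstack([cv2.resize(im[200:350,300:450],(400,400)),cv2.copyMakeBorder(cv2.resize(w,(400,300)),0,100,0,0,cv2.BORDER_CONSTANT)]))
E
```

```text
[[-0.0, 1.0, 0.001, 0.431], [1.0, 0.0, -0.001, -0.259], [-0.001, 0.001, -1.0, 0.061], [0.0, 0.0, 0.0, 1.0]] 22.875
(394, 301)
```

View pics/e.png

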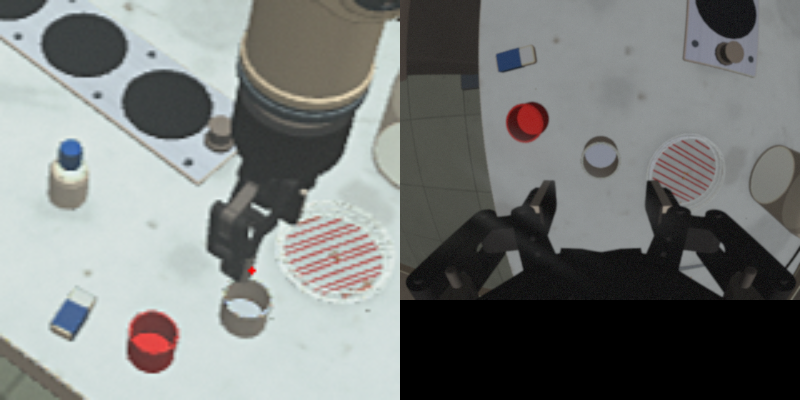

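```bash
python3 - <<'E'
from g import *
arm.move_l([.4306,-.2587,.012],.1); arm.pause(.3)
a=arm.grab_frame("scene"); print(np.round(arm.get_tool_pos(),4),arm.get_grip_width())
arm.move_gripper(.35,20); print(arm.get_grip_width(),arm.get_grip_force(),arm.get_time_s()); b=arm.grab_frame("scene")
cv2.imwrite("pics/f.png",np.hstack([cv2.resize(i[235:335,330:430],(400,400)) for i in(a,b)]))
E
```

```text
[ 0.4309 -0.2589  0.0124] 0.6997106612564502
0.35213407629228655 0.0 24.35
```

View pics/f.png

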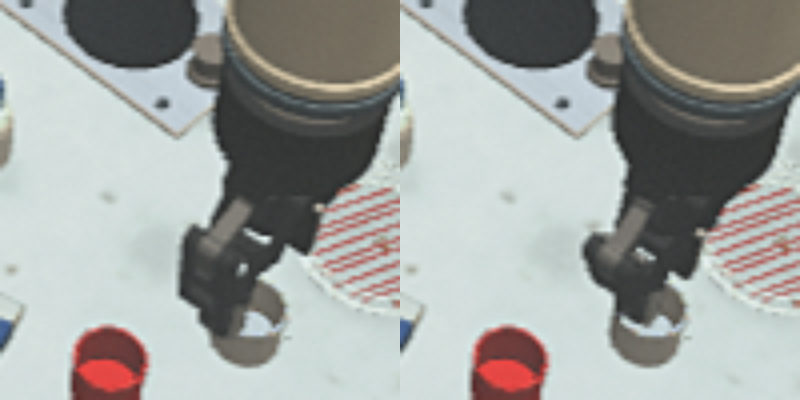

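```bash
python3 - <<'E'
from h import *
print("finger tip",at("scene",384,317.5,.004).round(3)); print("base",at("scene",391.7,321,0).round(3),"rim",at("scene",392.5,310.5,.03).round(3))
print(arm.get_q())
arm.move_gripper(.7);arm.move_l([.4306,-.2587,.06],.15)
T=tcp(); w=arm.grab_frame("wrist"); g=cv2.resize(w[150:310,170:390],(770,560),interpolation=cv2.INTER_CUBIC); cv2.imwrite("pics/g.png",g)
E
```

```text
finger tip [ 0.422 -0.249  0.004]
base [ 0.427 -0.265  0.   ] rim [ 0.431 -0.26   0.03 ]
[-5.44005190e-01  4.36189333e-01  2.03254094e+00 -1.32168666e-05
  6.72907351e-01 -5.43986664e-01]
```

View pics/g.png

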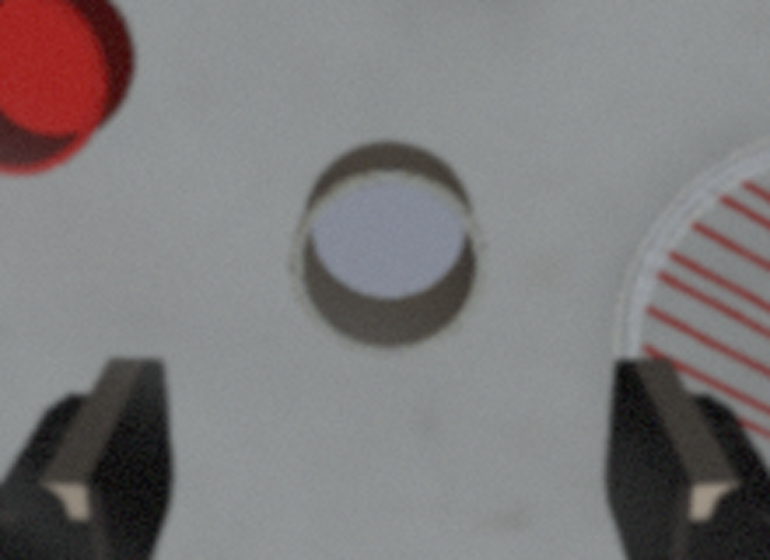

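The rim is at (388,260) in the crop and the fingertips at rows 360–490. Both the scene ray and the wrist view put the fingertips about 35 mm higher than the stated tool geometry. The fingers therefore closed above the cup's rim. I'll check this by touching the desk gently with shut fingers.

```bash
python3 - <<'E'
from g import *
arm.move_l([.4306,-.2587,.12],.2); arm.move_gripper(0); arm.move_l([.46,-.17,.12],.2); arm.move_l([.46,-.17,.015],.15); arm.pause(.2); f0=np.array(arm.get_force())
z=.015
while z>-.05:
    z-=.002; arm.move_l([.46,-.17,z],.05); f=np.array(arm.get_force())-f0
    if abs(f[2])>3: break
print(z,np.round(arm.get_tool_pos(),4),f.round(1))
arm.move_l([.46,-.17,.05],.15); f=arm.grab_frame("wrist"); print(arm.get_time_s())
E
```

```text
-0.033000000000000015 [ 0.4602 -0.1701 -0.0312] [-6.7  2.3 31.9]
34.775
```

Contact came at TCP z ≈ −0.030 with the fingers shut, so the tips sit 30 mm behind the TCP rather than 8 mm ahead. I'll use a grasp point 49 mm behind the TCP.

```bash
sed -i 's/z=gz-.011/z=gz-.049/; s/\[\*b,.2\],.15/[*b,z+.1],.15/; s/a=loc(n);/a=loc(n) if A is None else np.array(A);/; s/w0,w1,F):/w0,w1,F,A=None):/; s/\[\*a,.2\],Y/[*a,.12],Y/' g.py; python3 - <<'E'
from g import *
T=np.eye(4);T[:3,:3]=tcp()[:3,:3];T[:3,3]=[.4309,-.2589,.061]
c=at("wrist",280.9,224.3,.03,T)[:2];print(c.round(4))
c=(c+loc("cup"))/2
go("cup","pad4",.020,.7,.7,30,c)
E
```

```text
[ 0.43   -0.2594]
cup [ 0.4303 -0.259 ] -> [0.5975 0.2075]
f [-0.6 -0.1 -0.5]
grip 0.41025445620669654 29.611778804464848
lifted 0.4075340506805006 29.980937307232125
tcp [ 0.5977  0.2075 -0.0182] f [ 0.5  0.5 -1. ]
t 44.6083
```

```bash
sed -i 's/z+.0105\],.08/z+.010],.08/' g.py; python3 - <<'E'
from g import *
go("vial","pad3",.025,.5,.35,20)
go("dropper","pad2",.025,.7,.7,25)
a=arm.grab_frame("scene")[140:300,240:400];cv2.imwrite("pics/i.png",cv2.resize(a,(600,600),interpolation=cv2.INTER_CUBIC))
E
```

```text
vial [0.4459 0.0871] -> [0.5875 0.1078]
f [ 0.  -0.7  0.2]
grip 0.13862955163067994 19.49632614514485
lifted 0.13371712953410886 19.44981301396183
tcp [ 0.5876  0.1079 -0.0138] f [-0.9  0.1  0.3]
t 52.4333
dropper [ 0.4355 -0.0835] -> [0.5774 0.0085]
f [ 0.1  0.2 -0.1]
grip 0.3702505783444874 24.294209632237198
lifted 0.36481883030898127 24.77417238134873
tcp [ 0.5775  0.0085 -0.0139] f [ 0.8 -0.1 -0.2]
t 60.7
```

View pics/i.png

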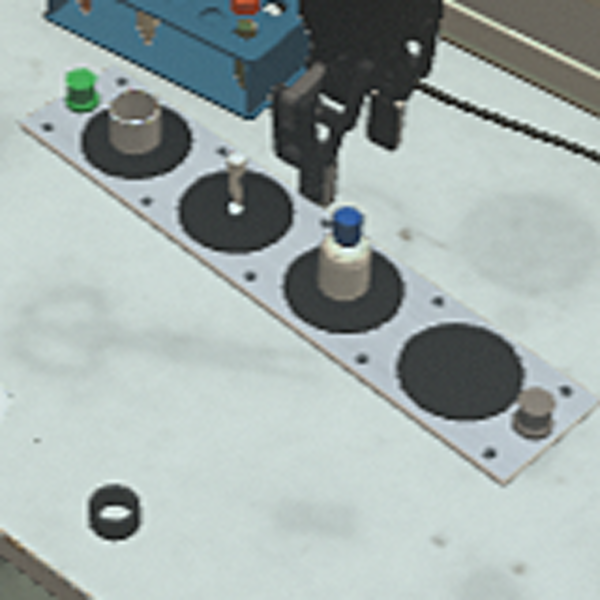

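The cup at (135,120), the vial at (235,195) and the dropper at (345,260) stand upright and centred on their pads. The amber bottle is next, gripped by the cap.

```bash
python3 - <<'E'
from g import *
p=arm.get_tool_pos(); arm.move_l([p[0],p[1],.16],.2)
go("amber","pad1",.108,.7,.7,50)
p=arm.get_tool_pos(); arm.move_l([p[0]-.15,p[1]+.0,.25],.2)
arm.move_ptp([.35,-.15,.3],Y)
out=[]
for n,r in(("scene",(120,260)),("side",(120,240))):
    a=arm.grab_frame(n)[r[0]:r[0]+170,240:410];out.append(cv2.resize(a,(400,400),interpolation=cv2.INTER_CUBIC))
cv2.imwrite("pics/j.png",np.hstack(out)); print(arm.get_time_s())
E
```

```text
amber [0.3974 0.2437] -> [ 0.5673 -0.091 ]
f [-0.4 -0.4  0.2]
grip 0.39399213273912137 41.11000373843126
lifted 0.37657075359965364 48.954097901587375
tcp [ 0.5676 -0.091   0.0707] f [-4.9  1.8 18. ]
t 70.0667
71.6917
```

View pics/j.png

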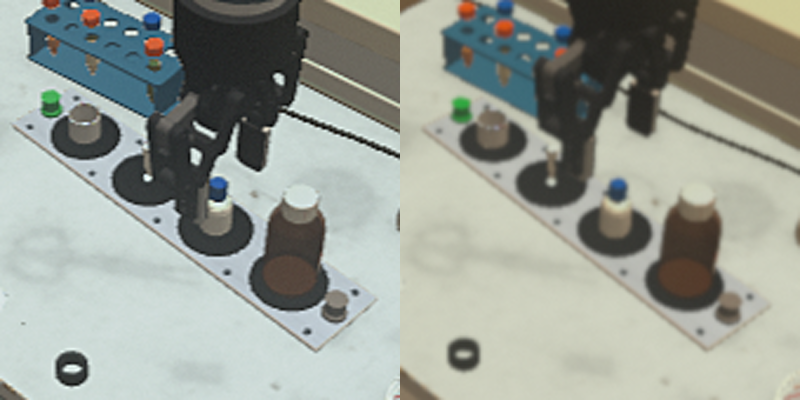

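All four stand upright. I'll check the centring against the pads in the same image, then hand in.

```bash
python3 - <<'E'
from h import *
for n,u,v,z in(("amber cap",301,195,.127),("amber base",289,275,.009),("drop cap",219,183,.074),("cup rim",85,115,.039)):
    print(n,at("scene",240+u*.425,120+v*.425,z).round(3))
print("vial cap",at("scene",240+236*.2667,140+158*.2667,.057).round(3))
print("pads by scene: 4 (.594,.201) 3 (.584,.102) 2 (.575,.004) 1 (.565,-.096)")
E
```

```text
amber cap [ 0.567 -0.093  0.127]
amber base [ 0.571 -0.091  0.009]
drop cap [0.575 0.005 0.074]
cup rim [0.594 0.202 0.039]
vial cap [0.585 0.105 0.057]
pads by scene: 4 (.594,.201) 3 (.584,.102) 2 (.575,.004) 1 (.565,-.096)
```

```bash
python3 -c "
from bench import arm
print(arm.job_done(),arm.get_time_s())"
```

```text
the job is handed in; nothing more can be done
the job is handed in; nothing more can be done
```

The job is handed in at about 72 s: steel cup, vial, dropper bottle and amber bottle stand upright in that order from the green post, each within about 8 mm of its pad's centre by the scene camera, but the call returned no verdict.

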